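# Tag a packed food tray with the green spring clip

## Robot

A 6-joint arm with a two-finger parallel gripper is mounted at the origin on the work surface. World frame = base frame: x ahead of the robot, y to its left, z up, the work surface at z = 0. Lengths are in m, angles in rad, forces in N, time in s.
With the tool pointing down it reaches from about 0.375 to 0.925 m from the base axis. Payload 5.7 kg.
Tool frame: the origin (TCP) lies midway between the tips of the shut fingers; the grasp point (between the pads) lies 19 mm behind it; z points along the fingers, y is the line along which they close (so a half turn about z gives the same grasp; the last joint's range is limited). The gripper opens to 88 mm and grips with 3 to 60 N. Pads are 20 mm wide; open, the fingers measure 115 mm over their backs; the gripper's body (75 mm by 178 mm) begins 61 mm behind the grasp point.
Start: joints at [-0.115, 0.359, 1.51, -0, 1.272, -0.115], TCP at [0.6, -0, 0.223] pointing down, gripper open.
Joint ranges: [-2.97, 2.97], [-1.01, 2.36], [0.21, 2.38], [-0.96, 4.11], [0.2, 2.71], [-2.98, 2.98]. Speed limits (rad/s): [2.39, 2.39, 3.14, 3.14, 3.14, 3.14].

## Interface

Orientations are given as a unit quaternion [x, y, z, w].
In Python, from bench import move_ptp, servo_line, goto_joints, move_gripper, sleep, inverse_kinematics, capture, PlanningError, close_job, spot_in, silhouettes, current_clock, current_joint_pos, current_qvel, current_joint_torque, current_position, current_orientation, current_force, current_torque, current_finger_gap, current_grip_force gives the robot as it stands. Calls block until the motion is done:
- move_ptp(position, orientation): joint-space move of the TCP to a pose.
- servo_line(position, orientation=None, rate=0.15, contact_N=None): straight line of the TCP; orientation=None keeps the orientation; rate is the mean speed in m/s. With contact_N (N) it stops when the force on the tool has changed by that much, and returns True; else False.
- goto_joints(angles): joint-space move.
- move_gripper(opening): finger opening in m; the grip force is fixed at half the most; returns when the fingers have stopped.
- sleep(seconds).
- inverse_kinematics(position, orientation): joint angles nearest the present ones, or None.
- capture(name): name is "scene" or "side" or "wrist"; returns a dict with "image" (420x560x3 uint8, blue, green, red), "range_z" (420x560 float32, m along the optical axis (not along the pixel's ray), 0 where there is no reading), "intrinsics" (3x3 intrinsics, pixels), "R" (3x3) and "t" (3): a world point X has camera coordinates R X + t. Camera axes: x right, y down, z forward; pixel columns grow to the right and rows downward; lengths in m; the calibration is good to about 2 mm. A picture is of the moment at which its call begins.
A pose or a line that the arm cannot do raises PlanningError and nothing moves.
- close_job(): hands the job in; it is judged then, once.
Trained networks look in the newest picture that a camera, given by its name, has taken for a name from the list of things; names that differ only in an ending like _2 or _b are one class to them, and where a whole thing is asked for, a point or a joint stands for the part that bears it (a point fixed in the world has none). Each returns a list of dicts, best first, with "conf" (0 to 1); they miss things now and then, are a little off and sometimes report something else, mostly with a low value. They report only what shows in the picture. A call takes as long as a camera call. They do not tell look-alikes from the thing itself.
- spot_in(camera, query): "xy" ([column, row] in pixels, amid what is visible of it).
- silhouettes(camera, query): "region" (420x560 bool, what is visible of it) and "xy" ([column, row] in pixels, amid what is visible of it).
Readings, each from a call of its own:
- current_clock(): time.
- current_joint_pos(): joint angles.
- current_qvel(): joint speeds.
- current_joint_torque(): joint torques, N m.
- current_position(): TCP position.
- current_orientation(): TCP orientation.
- current_force(): force on the tool from outside, world axes, zero at the start.
- current_torque(): the same for the moment, N m.
- current_finger_gap(): finger opening in m.
- current_grip_force(): force on a finger pad.
Only numpy, scipy, OpenCV 4.12 (cv2) and the standard library are available. Lean on these libraries where they do the work, as an engineer would, in place of code of your own. Each camera call takes 0.05 s, during which the arm holds its last target. There are 200 camera calls.

## Task

The packed tray has been checked: take the green spring clip off the clip rail and clip it onto the tray's near sloping wall, on the orange patch, pushed well down so that its jaws grip the wall squarely. Leave the clip holding by itself, do not shift the tray, and leave the red and yellow clips and the other things where they are.

Things in the scene. Friction and masses are not known exactly. Their poses are not given: they have to be found in the camera images.
- clip_green: green plastic spring clamp like a big clothes peg, 78 mm long, 26 mm wide along its hinge, 47 g, parked upright on the rail, 12 mm from its origin (middle of the hinge axis) down to the strip's edge: a good depth on the tray too. Axes as parked: z up to the handle ends, y along hinge and rail, x across the jaws. They belong to its -x half; the other half swings. The same either way round
- green_grip (a point): where to squeeze the green clip, 32 mm above its origin, between the two handles, which end 42 mm above the origin. Over their outer faces the handles measure about 50 mm at the top at rest and 31 mm, parallel, fully squeezed (about 9 N; squeeze with 15 to 30 N). The point belongs to the -x half
- green_pads (a point): between the green clip's flat jaw pads, 28 mm below its origin. The pads are 16 mm tall (20 to 36 mm below the origin, which is the tip), 26 mm wide, each jaw 6 mm thick. Fully squeezed, they gape about 22 mm at the tips and 14 mm at their tops. The hinge barrel, radius 5 mm, is the deepest stop for an edge. The point belongs to the -x half
- green_jaw (a joint): hinge of the green clip: 0 clamped on a 5 mm wall (strip or tray), -0.06 shut on nothing, 0.48 rad fully squeezed, when each half has turned 0.24 rad from the middle plane; a spring closes it
- clip_red: spring clamp of red plastic, the same shape and parking as the green one
- clip_yellow: spring clamp of yellow plastic, the same shape and parking as the green one
- rail: clip rail: upright aluminium strip 5 mm thick, 220 mm long, top edge 100 mm above the table, on a wooden foot 90 x 240 mm, 12 mm high; fixed. Origin under the middle of the foot; y along the strip. Three clips sit on it 65 mm apart, in any order
- tray: packed aluminium tray, 240 (x) x 300 (y) mm at the rim, 65 mm high, 2.4 kg, all four walls 5 mm thick and flared outward 30 degrees from vertical. Tins and a red carton inside stand up to 91 mm above the table and begin about 80 mm inside the near rim. Origin: middle of the underside; -x towards the robot, z up
- rim_mark (a point): middle of the top edge of the tray's near wall (rim facing the robot, 120 mm to -x of the tray's origin, 65 mm above its underside), centre of a orange patch 80 mm wide that wraps over the edge. Axes: y along the edge, z up along the sloping wall (leaning 30 degrees towards the robot), x square to the wall, into the tray and up
- can_blue: food can with blue label, standing, 74 mm diameter, 110 mm high; origin under its middle
- can_red: food can with red label, standing, 74 mm diameter, 110 mm high; origin under its middle
- jar: jar with red cap, 70 mm diameter, 120 mm high; origin under its middle
- tape_roll: roll of brown packing tape lying flat, 96 mm diameter, 45 mm high; origin under its middle
- mug: blue mug, 80 mm diameter, 90 mm high; origin under its middle
Mind the look-alikes: they are no part of the job. Of the things that look like the clip_green, the smallest one is meant.

How it is judged:
On the way:
1. the green clip has been taken off the rail (distance of clip_green from where it was at the start of the episode above 0.06 m), for 0.1 s.
At the end, for the whole second after the job is handed in: Green clip grips the near wall: hinge 2-22 mm above the edge along the wall, within 10 mm of the wall plane and 45 mm of the patch middle, within 0.2 rad of the slope, jaw joint -0.05 to 0.1 rad, pressing the tray over 1 N, at rest; tray within 30 mm of its start (z of clip_green in the frame of rim_mark between 0.002 and 0.022 m and x of clip_green in the frame of rim_mark between -0.01 and 0.01 m and y of clip_green in the frame of rim_mark between -0.045 and 0.045 m and angle between the z axis of clip_green and the z axis of rim_mark, either way round below 0.2 rad and value of joint green_jaw between -0.05 and 0.1 rad and contact force between clip_green and tray above 1 N and linear speed of clip_green below 0.02 m/s and distance of tray from where it was at the start of the episode below 0.03 m); the robot touches nothing.
It fails at once if the tray is shifted by more than 30 mm (distance of tray from where it was at the start of the episode above 0.03 m).
It fails at once if the red or yellow clip is moved by more than 20 mm (distance of any of clip_red, clip_yellow from where it was at the start of the episode above 0.02 m).
It fails at once if a can, the jar, the tape roll or the mug is moved by more than 30 mm (distance of any of can_blue, can_red, jar, tape_roll, mug from where it was at the start of the episode above 0.03 m).
It also fails if it takes over 42 s, if anything falls off the work surface, if the arm or the gripper's body presses on something with over 40 N, if the wrist force passes 120 N, or if a joint passes its speed limit or range.

## Working session

There is one attempt and no reset: what is moved stays moved. The work goes in short steps, each a Python script; the robot and the scene stay as the last script left them, time stands still between calls to the robot, and variables do not carry over. Pictures are saved under pics/ and viewed, at most 10 in all, crops included, and the job is handed in when it is done.

```bash
mkdir -p pics; ls; cat > h.py <<'E'
import numpy as np, cv2
from bench import *
def pts(c, mask=None):
    d=c["range_z"]; K=c["intrinsics"]
    m=d>0
    if mask is not None: m=m&mask
    v,u=np.nonzero(m); z=d[v,u]
    P=np.stack([(u-K[0,2])/K[0,0]*z,(v-K[1,2])/K[1,1]*z,z],1)
    return (P-c["t"])@c["R"], c["image"][v,u]
E
python3 - <<'E'
from h import *
ims=[]
for n in ["scene","side"]:
    c=capture(n); cv2.imwrite(f"pics/{n}0.png",cv2.resize(c["image"],(800,600)))
    print(n,"cam at",-c["R"].T@c["t"])
    for q in ["clip_green","clip_red","clip_yellow","rail","tray","can_blue","can_red","jar","tape_roll","mug"]:
        for r in silhouettes(n,q):
            P,_=pts(c,r["region"])
            if len(P): print(q,round(r["conf"],2),np.round(r["xy"]),len(P),np.round(np.median(P,0),3),np.round(np.percentile(P,2,axis=0),3),np.round(np.percentile(P,98,axis=0),3))
print(current_clock())
E
```

```text
pics
scene cam at [1.31504332 0.79184074 0.86167875]
clip_green 0.59 [277. 200.] 223 [ 0.419 -0.01   0.053] [ 0.368 -0.053 -0.002] [0.441 0.019 0.098]
clip_green 0.51 [262. 177.] 301 [ 0.335 -0.162  0.055] [ 0.264 -0.231 -0.002] [ 0.369 -0.144  0.099]
clip_red 0.54 [211. 165.] 68 [ 0.479 -0.284  0.115] [ 0.381 -0.43   0.027] [ 0.495 -0.275  0.15 ]
rail 0.65 [222. 200.] 1006 [ 0.502 -0.199  0.015] [ 0.462 -0.333  0.005] [ 0.548 -0.107  0.084]
tray 0.88 [275. 277.] 6963 [0.697 0.229 0.058] [0.563 0.057 0.004] [0.803 0.352 0.093]
can_blue 0.78 [158. 202.] 701 [ 0.695 -0.314  0.075] [ 0.656 -0.366  0.005] [ 0.719 -0.301  0.112]
can_blue 0.23 [214. 167.] 69 [ 0.479 -0.283  0.115] [ 0.463 -0.315  0.075] [ 0.496 -0.274  0.15 ]
can_red 0.88 [196. 233.] 886 [ 0.721 -0.08   0.074] [ 0.679 -0.135  0.   ] [ 0.743 -0.065  0.112]
jar 0.84 [392. 308.] 1297 [0.622 0.536 0.09 ] [0.569 0.499 0.004] [0.635 0.563 0.122]
tape_roll 0.64 [372. 251.] 806 [0.394 0.351 0.029] [ 0.343  0.307 -0.   ] [0.434 0.394 0.047]
mug 0.91 [413. 246.] 1000 [0.362 0.46  0.059] [0.3   0.42  0.005] [0.379 0.495 0.091]
side c
[... 497 characters left out ...]
] [ 0.46  -0.241  0.085] [ 0.506 -0.211  0.151]
rail 0.81 [317. 344.] 3159 [ 0.468 -0.264  0.012] [ 0.421 -0.343  0.006] [ 0.537 -0.114  0.1  ]
tray 0.65 [324. 192.] 4397 [0.668 0.161 0.054] [0.563 0.053 0.004] [0.8   0.356 0.092]
can_blue 0.58 [431. 332.] 1872 [ 0.665 -0.353  0.095] [ 0.645 -0.377  0.005] [ 0.711 -0.312  0.112]
can_red 0.71 [376. 256.] 1223 [ 0.69  -0.123  0.086] [ 0.669 -0.141  0.009] [ 0.73  -0.079  0.112]
jar 0.88 [261. 139.] 630 [0.59  0.503 0.077] [0.565 0.491 0.007] [0.622 0.546 0.122]
tape_roll 0.69 [218. 187.] 719 [0.384 0.331 0.03 ] [0.339 0.298 0.001] [0.428 0.389 0.047]
tape_roll 0.24 [263. 136.] 673 [0.591 0.503 0.076] [0.565 0.491 0.006] [0.627 0.547 0.122]
1.1
```

View pics/scene0.png

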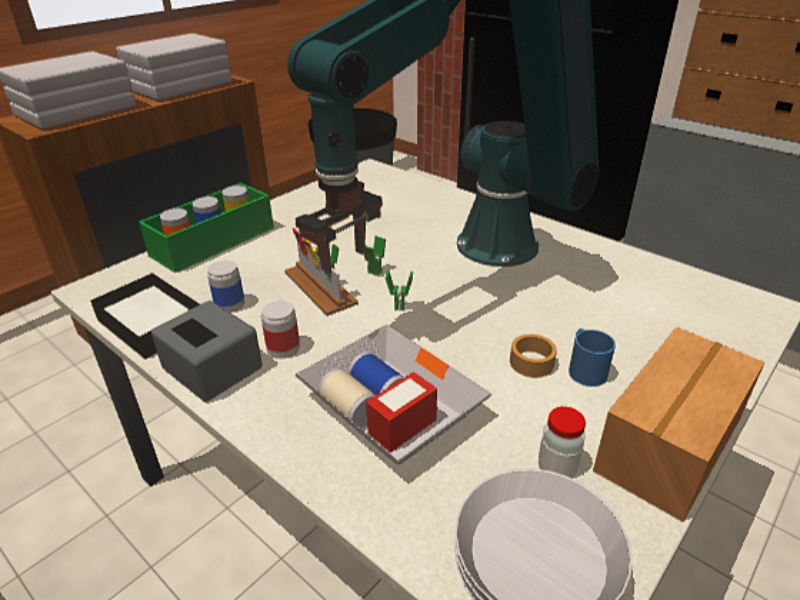

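View pics/side0.png

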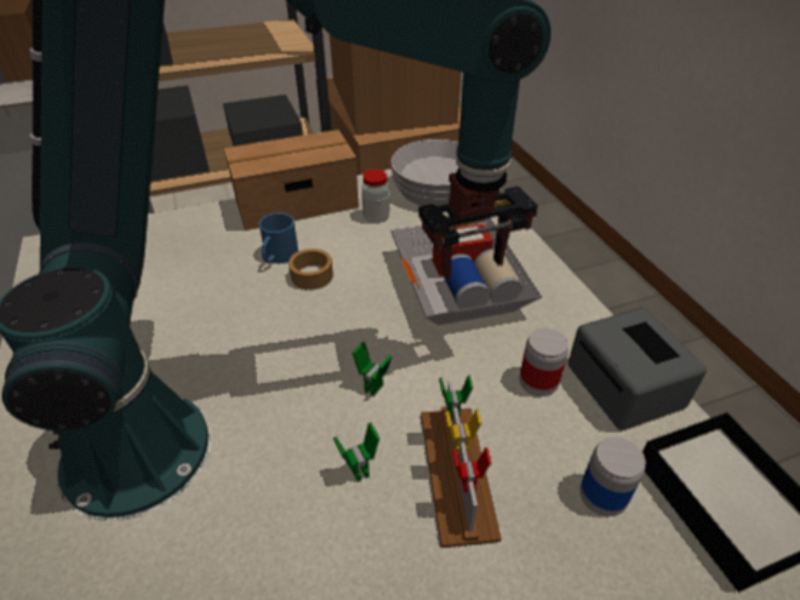

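```bash
python3 - <<'E'
from h import *
from scipy.spatial.transform import Rotation as Rn
R=Rn.from_quat(current_orientation()).as_matrix(); print(np.round(R,3))
a=np.deg2rad(-15); x=np.array([np.cos(a),np.sin(a),0])
y=x if x@R[:,1]>0 else -x
# choose tool y = ± rail x nearest to present orientation
cands=[]
for s in (1,-1):
    yy=s*x; zz=np.array([0,0,-1.]); M=np.stack([np.cross(yy,zz),yy,zz],1)
    q=Rn.from_matrix(M).as_quat(); j=inverse_kinematics([0.47,-0.17,0.30],q); print(s,j); 
    if j is not None: cands.append((np.abs(np.array(j)-current_joint_pos()).max(),q))
    # place pose feasibility
    zz=np.array([.5,0,-.866025]); yy=s*np.array([.866025,0,.5]); M=np.stack([np.cross(yy,zz),yy,zz],1)
    print("place",s,inverse_kinematics([0.55,.205,0.087],Rn.from_matrix(M).as_quat()), inverse_kinematics([0.51,.205,0.157],Rn.from_matrix(M).as_quat()))
q=min(cands,key=lambda c:c[0])[1]
move_ptp([0.47,-0.17,0.30],q)
c=capture("wrist"); print("cam",-c["R"].T@c["t"])
cv2.imwrite("pics/w1.png",cv2.resize(c["image"],(800,600)))
np.savez("w1.npz",**c)
c2=capture("side"); np.savez("s1.npz",**c2)
c3=capture("scene"); np.savez("c1.npz",**c3)
print(current_clock())
E
```

```text
[[-0.  1. -0.]
 [ 1.  0.  0.]
 [ 0. -0. -1.]]
1 [-4.85357168e-01  1.46659020e-01  1.60827712e+00 -4.44089210e-16
  1.38665651e+00 -2.23557780e-01]
place 1 [ 0.35112456  0.39514384  2.09744351 -0.85559318  0.22981392  1.14956645] [ 0.38812876  0.21481956  2.10037868 -0.52942534  0.38405425  0.8373969 ]
-1 [-4.85357168e-01  1.46659020e-01  1.60827712e+00 -4.44089210e-16
  1.38665651e+00  2.91803487e+00]
place -1 [ 0.35112439  0.39514381  2.09744359 -0.85559283  0.22981364 -1.99202737] [ 0.38812859  0.21481951  2.10037876 -0.52942488  0.38405403 -2.30419703]
cam [ 0.48952342 -0.09640398  0.46227469]
2.1583
```

View pics/w1.png

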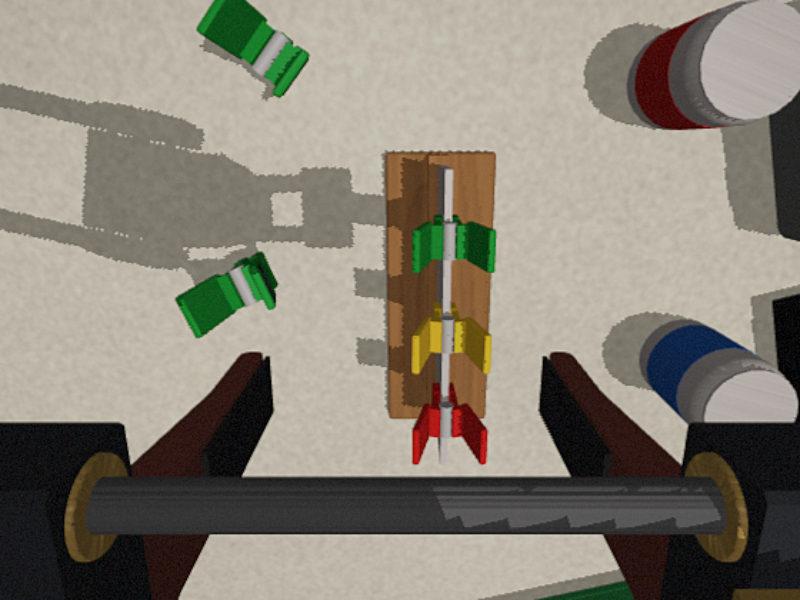

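```bash
cat > meas.py <<'E'
from h import *
w=dict(np.load("w1.npz")); s=dict(np.load("s1.npz")); c3=dict(np.load("c1.npz"))
def hsv(rgb): return cv2.cvtColor(rgb[None].astype(np.uint8),cv2.COLOR_BGR2HSV)[0].astype(int)
for n,c in (("wrist",w),("side",s),("scene",c3)):
    P,I=pts(c); H=hsv(I)
    near=(P[:,0]>.42)&(P[:,0]<.56)&(P[:,1]>-.35)&(P[:,1]<-.09)
    st=near&(H[:,1]<60)&(np.abs(P[:,2]-.1)<.004)
    if st.sum()>10:
        Q=P[st][:,:2]; m=Q.mean(0); u,sv,vt=np.linalg.svd(Q-m,full_matrices=False); d=vt[0]*np.sign(vt[0][1])
        print(n,"strip",st.sum(),m.round(4),"yaw",np.rad2deg(np.arctan2(-d[0],d[1])).round(2),"z",P[st][:,2].mean().round(4),"resid",((Q-m)@vt[1]).std().round(4),"t range",((Q-m)@d).min().round(3),((Q-m)@d).max().round(3))
    a=np.deg2rad(-15); e1=np.array([np.cos(a),np.sin(a)]); e2=np.array([-np.sin(a),np.cos(a)])
    for col,lo,hi in (("green",45,80),("yellow",22,34),("red",-1,6)):
        g=near&(H[:,0]>lo)&(H[:,0]<hi)&(H[:,1]>130)&(P[:,2]>.105)&(P[:,2]<.17)
        if g.sum()>10:
            Q=P[g]; X=Q[:,:2]@e1; Y=Q[:,:2]@e2
            print(n,col,g.sum(),"X",np.percentile(X,[1,50,99]).round(4),"Y",np.percentile(Y,[1,50,99]).round(4),"zmax",np.percentile(Q[:,2],99).round(4))
    # tray patch
    o=(H[:,0]>4)&(H[:,0]<14)&(H[:,1]>170)&(H[:,2]>120)&(P[:,0]>.5)&(P[:,0]<.65)&(P[:,1]>.08)&(P[:,1]<.33)
    if o.sum()>10: print(n,"patch",o.sum(),P[o].min(0).round(4),np.median(P[o],0).round(4),P[o].max(0).round(4)); 
    rim=(P[:,0]>.54)&(P[:,0]<.83)&(P[:,1]>.03)&(P[:,1]<.38)&(np.abs(P[:,2]-.065)<.004)
    rr=rim&(P[:,0]<.60)&(P[:,1]>.07)&(P[:,1]<.34)
    if rr.sum()>10:
        k=np.polyfit(P[rr][:,1],P[rr][:,0],1); print(n,"near rim fit dx/dy",k.round(4),"x@.205",np.polyval(k,.205).round(4),rr.sum(),"std",(P[rr][:,0]-np.polyval(k,P[rr][:,1])).std().round(4))
        print(n,"rim ext",P[rim].min(0).round(4),P[rim].max(0).round(4))
E
python3 meas.py
python3 - <<'E'
import numpy as np,cv2
w=np.load("w1.npz")["image"]; cv2.imwrite("pics/w1crop.png",cv2.resize(w[0:260,120:380],(600,600),interpolation=cv2.INTER_CUBIC))
E
```

```text
wrist strip 653 [ 0.4874 -0.2111] yaw -14.8 z 0.1004 resid 0.0015 t range -0.124 0.095
wrist green 1351 X [0.5018 0.5327 0.5493] Y [-0.0393 -0.0265 -0.0146] zmax 0.1514
wrist yellow 824 X [0.5012 0.5206 0.5497] Y [-0.1038 -0.0915 -0.016 ] zmax 0.1513
wrist red 926 X [0.5023 0.5319 0.5499] Y [-0.1686 -0.1545 -0.144 ] zmax 0.1513
side strip 136 [ 0.4799 -0.2411] yaw -14.91 z 0.0993 resid 0.0017 t range -0.093 0.127
side green 134 X [0.5025 0.5354 0.5477] Y [-0.0407 -0.0294 -0.0164] zmax 0.1521
side yellow 13 X [0.5035 0.5326 0.5344] Y [-0.1016 -0.0924 -0.081 ] zmax 0.1496
side red 253 X [0.5018 0.5338 0.5497] Y [-0.1696 -0.1592 -0.1444] zmax 0.1514
side near rim fit dx/dy [0.051  0.5511] x@.205 0.5616 61 std 0.0048
side rim ext [0.5478 0.043  0.061 ] [0.8215 0.3709 0.069 ]
scene strip 19 [ 0.5014 -0.1586] yaw -14.67 z 0.0988 resid 0.0025 t range -0.123 0.042
scene green 66 X [0.5019 0.5107 0.5488] Y [-0.0541 -0.022  -0.0093] zmax 0.1511
scene red 78 X [0.5026 0.5134 0.5493] Y [-0.1688 -0.1486 -0.1387] zmax 0.1502
scene patch 239 [0.5608 0.1783 0.0389] [0.5756 0.2193 0.0549] [0.5869 0.2591 0.0694]
scene near rim fit dx/dy [0.0835 0.5521] x@.205 0.5692 231 std 0.0065
scene rim ext [0.5502 0.0444 0.061 ] [0.8231 0.3691 0.069 ]
```

View pics/w1crop.png

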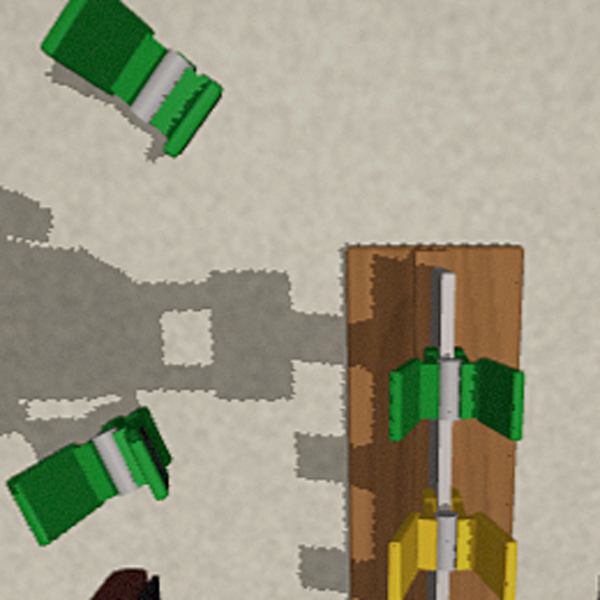

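The three green clips in the crop: loose at (130,75), loose at (95,475), and on the rail at (455,395). The two loose ones stand 97 mm tall and are visibly larger. The rail one is the smallest and is parked with the red and yellow, so it is the one meant. Next I measure the tray with the wrist camera.

```bash
python3 - <<'E'
from h import *
from scipy.spatial.transform import Rotation as Rn
q=Rn.from_matrix(np.array([[0,1,0],[1,0,0],[0,0,-1.]])).as_quat()
move_ptp([0.58,0.13,0.30],q)
c=capture("wrist"); np.savez("w2.npz",**c); cv2.imwrite("pics/w2.png",c["image"])
print(current_clock())
P,I=pts(c); H=cv2.cvtColor(I[None],cv2.COLOR_BGR2HSV)[0].astype(int)
rim=(P[:,0]>.53)&(P[:,0]<.62)&(P[:,1]>.03)&(P[:,1]<.38)&(P[:,2]>.0615)&(P[:,2]<.069)
Q=P[rim]; 
# robust line through top edge
k=np.polyfit(Q[:,1],Q[:,0],1)
for _ in range(10):
    r=Q[:,0]-np.polyval(k,Q[:,1]); g=np.abs(r)<max(.005,1.5*r.std()); k=np.polyfit(Q[g,1],Q[g,0],1)
print("line",k,"yaw deg",-np.rad2deg(np.arctan(k[0])),g.sum(),r[g].std(),"z",Q[g,2].mean(),"y range",Q[g,1].min(),Q[g,1].max())
for zc in (.062,.064,.066): 
    s=np.abs(P[:,2]-zc)<.001; s&=rim; 
    print(zc,s.sum(),np.percentile(P[s,0]-np.polyval(k,P[s,1]),[5,50,95]).round(4))
o=(H[:,0]>4)&(H[:,0]<16)&(H[:,1]>150)&(P[:,0]>.5)&(P[:,0]<.63)&(P[:,1]>.08)&(P[:,1]<.36)
O=P[o]; print("patch",o.sum(),O.min(0),np.median(O,0),O.max(0))
# inner wall plane from patch
A=O[O[:,2]<.06]
if len(A)>50:
    m=A.mean(0); n=np.linalg.svd(A-m,full_matrices=False)[2][2]; n*=np.sign(n[2]); print("inner plane n",n.round(4),"pt",m.round(4),"tilt",np.rad2deg(np.arcsin(n[2])),"yaw",np.rad2deg(np.arctan2(n[1],n[0])))
e=np.array([k[0],1]);e/=np.linalg.norm(e); t=O[:,:2]@e; print("t mid", np.percentile(t,[1,99]), "xy mid", [np.polyval(k,(np.percentile(t,[1,99]).mean()-k[1]*e[0])/(e[1]+k[0]*e[0])),(np.percentile(t,[1,99]).mean()-k[1]*e[0])/(e[1]+k[0]*e[0])])
E
```

```text
3.425
line [0.08360122 0.54903624] yaw deg -4.778884208778575 1935 0.004903842202013599 z 0.06506152933358365 y range 0.06499955480517268 0.2961175750782518
0.062 265 [-0.0015  0.0038  0.0519]
0.064 755 [-0.0064 -0.0006  0.05  ]
0.066 966 [-0.0054 -0.001   0.0436]
patch 3722 [0.52260911 0.11744223 0.03684264] [0.57169564 0.14093424 0.32336858] [0.62999194 0.2587227  0.4038972 ]
inner plane n [ 0.865  -0.0986  0.492 ] pt [0.5782 0.2191 0.05  ] tilt 29.472915241272602 yaw -6.502958513741315
t mid [0.16358535 0.3032686 ] xy mid [np.float64(0.5646725042568129), np.float64(0.18703397157141322)]
```

View pics/w2.png

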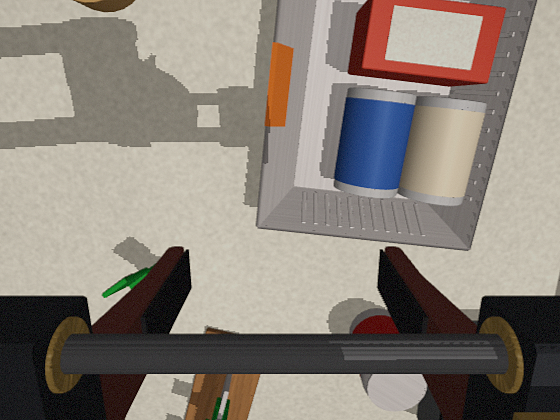

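```bash
cat >> h.py <<'E'
from scipy.spatial.transform import Rotation as Rn
def quat(y,z): y=np.array(y);z=np.array(z); return Rn.from_matrix(np.stack([np.cross(y,z),y,z],1)).as_quat()
a=np.deg2rad(-14.85); qr=quat([np.cos(a),np.sin(a),0],[0,0,-1.])
clip=np.array([.5006,-.1621,.112])
psi=np.deg2rad(-6.5); Z=Rn.from_euler('z',psi).as_matrix(); rim=np.array([.567,.220,.065])
def place(h,tilt=30.):
    t=np.deg2rad(tilt); u=Z@[-np.sin(t),0,np.cos(t)]; n=Z@[np.cos(t),0,np.sin(t)]
    return u,quat(n,-u)
E
python3 - <<'E'
from h import *
for tilt in (30,27):
    u,q=place(0,tilt)
    for h in (.025,.06,.10,.14): print(tilt,h,np.round(inverse_kinematics(rim+h*u,q),3) if inverse_kinematics(rim+h*u,q) is not None else None)
move_ptp(clip+[0,0,.11],qr)
servo_line(clip+[0,0,.013],rate=.12)
print(current_position(),current_force())
move_gripper(0.0); print("gap",current_finger_gap(),current_grip_force(),current_force())
servo_line(clip+[0,0,.15],rate=.12); print("gap",current_finger_gap(),current_force(),current_clock())
for n in ("side","wrist"):
    c=capture(n); np.savez(f"{n}3.npz",**c); cv2.imwrite(f"pics/{n}3.png",c["image"])
E
```

```text
30 0.025 [ 0.429  0.418  2.045 -0.887  0.34   1.34 ]
30 0.06 [ 0.451  0.346  2.048 -0.764  0.397  1.225]
30 0.1 [ 0.478  0.264  2.044 -0.656  0.474  1.127]
30 0.14 [ 0.506  0.184  2.033 -0.577  0.561  1.057]
27 0.025 [ 0.408  0.412  2.006 -0.655  0.38   1.092]
27 0.06 [ 0.426  0.342  2.006 -0.572  0.445  1.017]
27 0.1 [ 0.448  0.263  1.999 -0.501  0.528  0.953]
27 0.14 [ 0.472  0.187  1.984 -0.448  0.617  0.907]
[ 0.50123463 -0.16216483  0.12555341] [-0.37895551 -0.30278842 -0.25807912]
gap 0.030229874195333396 29.902178943157196 [-0.48098572 -0.75962251 -0.83428282]
gap 0.03065480771203824 [-0.22725692  1.33019196 -1.06607343] 7.7833
```

```bash
python3 - <<'E'
import cv2,numpy as np
s=cv2.imread("pics/side3.png")[130:340,180:460]; w=cv2.imread("pics/wrist3.png")
cv2.imwrite("pics/v3.png",np.hstack([cv2.resize(s,(400,300)),cv2.resize(w,(400,300))]))
E
```

```text
(no output)
```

View pics/v3.png

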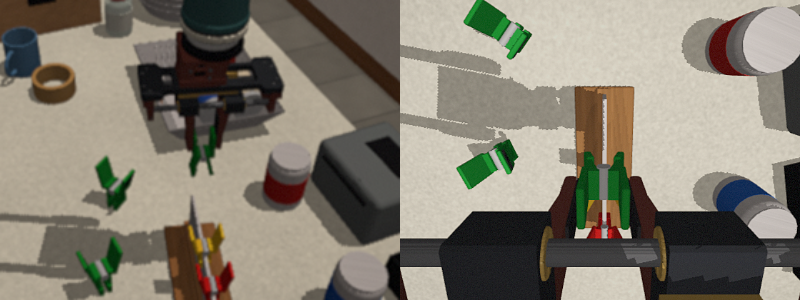

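Clip is off the rail, held squeezed between the fingers (left panel ~(203,150)); yellow and red remain. I move to the pre-place pose and check its alignment in the tool frame.

```bash
python3 - <<'E'
from h import *
def inhand(c):
    P,I=pts(c); H=cv2.cvtColor(I[None],cv2.COLOR_BGR2HSV)[0].astype(int)
    Rt=Rn.from_quat(current_orientation()).as_matrix(); L=(P-current_position())@Rt
    g=(H[:,0]>45)&(H[:,0]<80)&(H[:,1]>120)&(np.abs(L)<[.035,.04,.07]).all(1)
    return L[g]
def rep(n):
    L=inhand(capture(n))
    if len(L)>20:
        print(n,len(L),"min",np.percentile(L,1,axis=0).round(4),"max",np.percentile(L,99,axis=0).round(4))
        k=[ (round(z,3),np.percentile(L[np.abs(L[:,2]-z)<.006],[3,97],axis=0)[:,0].round(4)) for z in np.arange(-.03,.055,.012) if (np.abs(L[:,2]-z)<.006).sum()>8]; print(k)
rep("side"); rep("wrist"); rep("scene")
u,q=place(0)
m=(np.array([.48,.06,.30]))
move_ptp(m,quat([1.,0,0],[0,0,-1.]))
move_ptp(rim+.14*u,q)
servo_line(rim+.085*u,rate=.1)
print("gap",current_finger_gap(),current_clock(),current_joint_pos().round(3) if hasattr(current_joint_pos(),'round') else current_joint_pos())
rep("scene"); rep("wrist"); rep("side")
c=capture("scene"); a_=cv2.resize(c["image"][150:330,200:380],(400,400),interpolation=cv2.INTER_CUBIC)
c=capture("wrist"); b_=cv2.resize(c["image"],(400,400)); cv2.imwrite("pics/v4.png",np.hstack([a_,b_]))
E
```

```text
side 215 min [-0.0133 -0.0168 -0.0267] max [0.0102 0.0147 0.0432]
[(np.float64(-0.03), array([-0.0098,  0.0105])), (np.float64(-0.018), array([-0.0128,  0.0094])), (np.float64(-0.006), array([-0.0129,  0.0024])), (np.float64(0.006), array([-0.0129,  0.0081])), (np.float64(0.018), array([-0.011 ,  0.0101])), (np.float64(0.03), array([-0.0113,  0.0012])), (np.float64(0.042), array([-0.0132,  0.0057]))]
wrist 4399 min [-0.0116 -0.0159 -0.0256] max [0.0129 0.0149 0.0459]
[(np.float64(-0.03), array([-0.0114,  0.0117])), (np.float64(-0.018), array([-0.0113,  0.0128])), (np.float64(-0.006), array([-0.008 ,  0.0129])), (np.float64(0.006), array([-0.0105,  0.0127])), (np.float64(0.018), array([-0.0061,  0.0125])), (np.float64(0.03), array([0.0066, 0.0123])), (np.float64(0.042), array([0.003 , 0.0129])), (np.float64(0.054), array([0.0038, 0.0129]))]
scene 114 min [-0.0089 -0.0161 -0.025 ] max [0.0168 0.0163 0.0471]
[(np.float64(-0.018), array([-0.0068,  0.0164])), (np.float64(-0.006), array([-0.006 ,  0.0146])), (np.float64(0.006), array([-0.0061,  0.0146])), (np.float64(0.018), array([-0.0005
[... 545 characters left out ...]
71 min [-0.0117 -0.0155 -0.0256] max [0.0129 0.0151 0.0454]
[(np.float64(-0.03), array([-0.0115,  0.0116])), (np.float64(-0.018), array([-0.0112,  0.0128])), (np.float64(-0.006), array([-0.008 ,  0.0129])), (np.float64(0.006), array([-0.0105,  0.0126])), (np.float64(0.018), array([-0.0029,  0.0124])), (np.float64(0.03), array([0.0069, 0.0123])), (np.float64(0.042), array([0.0029, 0.0128]))]
side 94 min [-0.0145 -0.0158 -0.0306] max [0.0079 0.0171 0.0437]
[(np.float64(-0.018), array([-0.0144,  0.0015])), (np.float64(-0.006), array([-0.014 , -0.0072])), (np.float64(0.006), array([-0.0137,  0.0047])), (np.float64(0.03), array([-0.0113,  0.0041])), (np.float64(0.042), array([-0.0121,  0.009 ]))]
```

View pics/v4.png

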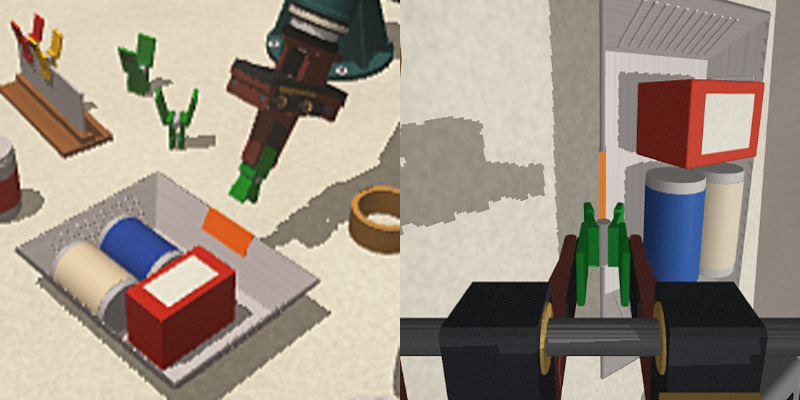

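The clip is straight and centred in the fingers and lines up with the orange patch (wrist panel (602,185)). I check the wall's offset in the tool frame, then insert.

```bash
python3 - <<'E'
from h import *
c=capture("wrist"); P,I=pts(c); H=cv2.cvtColor(I[None],cv2.COLOR_BGR2HSV)[0].astype(int)
L=(P-current_position())@Rn.from_quat(current_orientation()).as_matrix()
o=(np.abs(L[:,0])<.08)&(np.abs(L[:,1])<.02)&(L[:,2]>.07)&(L[:,2]<.13)&~((H[:,0]>45)&(H[:,0]<80)&(H[:,1]>120))
A=L[o]; 
for z in np.arange(.08,.13,.008):
    s=np.abs(A[:,2]-z)<.004
    if s.sum()>5: print(z.round(3),s.sum(),np.percentile(A[s,1],[3,50,97]).round(4))
op=o&(H[:,0]>4)&(H[:,0]<16)&(H[:,1]>150); B=L[op]
if len(B): print("orange",len(B),B.min(0).round(4),B.max(0).round(4))
E
```

```text
0.08 271 [-0.0037 -0.0009  0.0018]
0.088 1182 [-0.0036 -0.0009  0.0018]
orange 627 [-0.0097 -0.0037  0.0822] [0.0387 0.0019 0.0863]
```

```bash
python3 - <<'E'
from h import *
u,q=place(0); t=np.deg2rad(30); n=Z@[np.cos(t),0,np.sin(t)]; r=rim-.0009*n
print(servo_line(r+.024*u,q,rate=.06,contact_N=12),current_position(),(np.array(current_position())-r)@u,current_force())
sleep(.2)
move_gripper(.045); print("gap",current_finger_gap(),current_force())
move_gripper(.08); sleep(.2); print(current_force())
servo_line(r+.12*u,q,rate=.12); 
sleep(.3); print(current_clock())
im=[]
Rr=np.stack([n,np.cross(u,n),u],1)
for nm in ("scene","side","wrist"):
    c=capture(nm); P,I=pts(c); H=cv2.cvtColor(I[None],cv2.COLOR_BGR2HSV)[0].astype(int)
    L=(P-rim)@Rr; g=(H[:,0]>45)&(H[:,0]<80)&(H[:,1]>120)&(np.abs(L)<[.05,.06,.09]).all(1)
    if g.sum()>10:
        L=L[g]; print(nm,g.sum(),np.percentile(L,1,axis=0).round(4),np.percentile(L,99,axis=0).round(4))
        for z in np.arange(-.02,.06,.012):
            s=np.abs(L[:,2]-z)<.006
            if s.sum()>6: print("  ",z.round(3),s.sum(),np.percentile(L[s,0],[3,97]).round(4),np.percentile(L[s,1],[3,97]).round(4))
    K=c["intrinsics"]; p=c["R"]@rim+c["t"]; uv=(K@p)[:2]/p[2]; x0,y0=np.clip((uv-75).astype(int),0,[409,269])
    im.append(cv2.resize(c["image"][y0:y0+150,x0:x0+150],(266,266),interpolation=cv2.INTER_CUBIC))
cv2.imwrite("pics/v5.png",np.hstack(im))
E
```

```text
False [0.5543212  0.22153426 0.08554243] 0.02417575467313406 [ 0.35595839  0.33060375 -0.6729674 ]
gap 0.04513669653265887 [-0.53924009  0.03501164 -0.3328717 ]
[-0.00872054  1.26013159  0.35805716]
14.9417
scene 239 [-0.0239 -0.0123 -0.0217] [0.025  0.0146 0.0491]
   -0.02 22 [0.0029 0.0104] [-0.0105  0.0134]
   -0.008 28 [0.003 0.011] [-0.0119  0.0131]
   0.004 23 [-0.0047  0.0123] [-0.0077  0.0116]
   0.016 47 [-0.0161  0.0192] [-0.0104  0.0132]
   0.028 51 [-0.0182  0.021 ] [-0.011   0.0145]
   0.04 49 [-0.0223  0.0233] [-0.0113  0.0137]
   0.052 19 [-0.0255  0.026 ] [-0.0125  0.0129]
side 75 [-0.0231 -0.0133 -0.0123] [0.0225 0.0131 0.0495]
   0.016 28 [-0.0149  0.0115] [-0.013  0.013]
   0.028 17 [-0.0177  0.015 ] [-0.0116  0.0091]
   0.04 10 [-0.0225 -0.0175] [-0.0127  0.0072]
   0.052 12 [-0.0227  0.0227] [-0.012  0.011]
wrist 2361 [-0.0242 -0.0122 -0.0127] [0.0234 0.0128 0.05  ]
   -0.02 12 [-0.0077  0.0071] [0.0122 0.0129]
   -0.008 69 [-0.0085  0.0072] [0.0081 0.0128]
   0.004 32 [-0.0084  0.0075] [0.0104 0.0109]
   0.016 811 [-0.0138  0.0123] [-0.0107  0.0121]
   0.028 396 [-0.0173  0.0158] [-0.0108  0.0128]
   0.04 444 [-0.0203  0.0191] [-0.0112  0.0127]
   0.052 592 [-0.0243  0.0234] [-0.0117  0.0122]
```

View pics/v5.png

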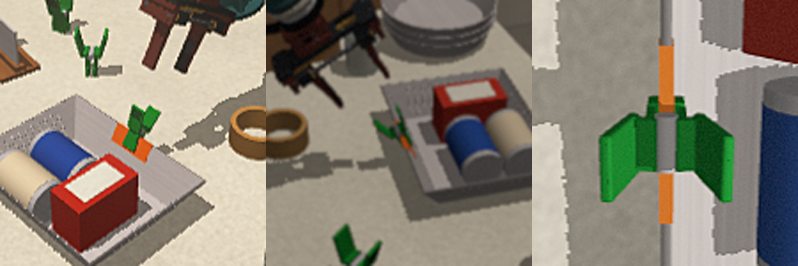

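The clip sits centred on the orange patch (right panel ~(665,150)). It is symmetric about the wall plane, its hinge is about 10 mm above the edge, and the robot is clear.

```bash
python3 -c "
from bench import *
print(close_job())"
```

```text
the job is handed in; nothing more can be done
None
```

The green clip now grips the tray's near wall squarely on the orange patch, hinge about 10 mm above the edge and the gripper clear of it; I handed the job in at about 15 s, and no verdict came back.

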